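# Unlock the photo lamp's battery box with the coin key

### The arm

A 6-joint arm with a two-finger parallel gripper is mounted at the origin on the work surface. World frame = base frame: x ahead of the robot, y to its left, z up, the work surface at z = 0. Lengths are in m, angles in rad, forces in N, time in s.
With the tool pointing down it reaches from about 0.275 to 0.775 m from the base axis. Payload 14.6 kg.
Tool frame: the origin (TCP) lies midway between the tips of the shut fingers; the grasp point (between the pads) lies 19 mm behind it; z points along the fingers, y is the line along which they close (so a half turn about z gives the same grasp; the last joint's range is limited). The gripper opens to 85 mm and grips with 20 to 120 N. Pads are 22 mm wide; open, the fingers measure 114 mm over their backs; the gripper's body (76 mm by 85 mm) begins 54 mm behind the grasp point. The pads swing forward as they close: fully open they stand 13 mm farther back than shut.
Start: joints at [-1.329, 0.263, -0.048, 1.259, 0, 1.415], TCP at [0.203, -0.484, 0.231] pointing down, gripper open.
Joint ranges: [-2.65, 2.65], [-0.89, 1.7], [-1.18, 1.37], [-2.13, 2.11], [-1.35, 1.29], [-3.14, 3.14]. Speed limits (rad/s): [1.89, 1.89, 2.57, 2.79, 3.14, 3.14].

### API

Orientations are given as a unit quaternion [w, x, y, z].
In Python, from rig import ctrl gives the robot as it stands. Calls block until the motion is done:
- ctrl.move_pose(position, orientation): joint-space move of the TCP to a pose.
- ctrl.movel(position, attitude=None, max_speed=0.15): straight line of the TCP; attitude=None keeps the orientation; max_speed is the mean speed in m/s.
- ctrl.goto_joints(angles): joint-space move.
- ctrl.ungrasp() and ctrl.gripper_close(strength=None): open the fingers fully, or close them until they stop; strength is the grip in N (None keeps the last).
- ctrl.dwell(seconds).
- ctrl.inverse_kinematics(position, orientation): joint angles nearest the present ones, or None.
- ctrl.sense(): the state.
- ctrl.read_camera(name): name is "scene" or "top" or "wrist"; returns the picture (480x640x3 uint8, red, green, blue); there is no depth.
- ctrl.camera_model(name): a dict with "mtx" (3x3 intrinsics, pixels), "R" (3x3) and "t" (3): a world point X has camera coordinates R X + t; the wrist camera has in their place "T_tool_cam" (4x4, takes a point from camera to tool coordinates, whose origin is the TCP and whose axes are the flange's). Camera axes: x right, y down, z forward; pixel columns grow to the right and rows downward; lengths in m; the calibration is good to about 2 mm. A picture is of the moment at which its call begins: read the wrist's pose just before it. camera_model takes no time and is no camera call.
A pose or a line that the arm cannot do raises ctrl.IKError and nothing moves.
- ctrl.close_job(): hands the job in; it is judged then, once.
Trained networks look in the newest picture that a camera, given by its name, has taken for a name from the list of things; names that differ only in an ending like _2 or _b are one class to them, and where a whole thing is asked for, a point or a joint stands for the part that bears it (a point fixed in the world has none). Each returns a list of dicts, best first, with "conf" (0 to 1); they miss things now and then, are a little off and sometimes report something else, mostly with a low value. They report only what shows in the picture. A call takes as long as a camera call. They do not tell look-alikes from the thing itself.
- ctrl.masks_of(camera, target): "pixels" (480x640 bool, what is visible of it) and "pixel" ([column, row] in pixels, amid what is visible of it).
The state is a dict: "t": time; "joint_pos": joint angles; "joint_velocities": joint speeds; "tau": joint torques, N m; "ee_pos": TCP position; "tcp_rot": TCP orientation; "contact_force": force on the tool from outside, world axes, zero at the start; "wrist_torque": the same for the moment, N m; "finger_gap": finger opening in m; "grasp_force": force on a finger pad.
Only numpy, scipy, OpenCV 4.12 (cv2) and the standard library are available. Lean on these libraries where they do the work, as an engineer would, in place of code of your own. Each camera call takes 0.05 s, during which the arm holds its last target. There are 200 camera calls.

### The job

Take the orange coin key from its wooden stand and use it to unlock the photo lamp's battery box: seat its blade in the slotted brass fastener, push the fastener in against its spring, turn it anticlockwise from the red mark to the green mark and let it spring up again. Then put the key back in its stand, fully home. Be gentle: never load the fastener with more than 30 N, by pressing or by forcing the turn; touch the box with nothing but the key, and leave the bowl, the sherd and the scale bar where they lie.

Things in the scene. Friction and masses are not known exactly. Their poses are not given: they have to be found in the camera images.
- box: Battery box of the photo lamp, fixed: 140 mm along its x, 110 mm along its y, 90 mm tall, black with a grey top. Origin: centre of its underside, z up. In the middle of its top is a round well, 50 mm across, 34 mm deep; in it sits the brass fastener head, 45 mm across, face up, flat, with one straight slot.
- well_mouth (a point): Centre of the well's mouth, level with the box's top; the fastener's axis is the vertical through it. Slot in the head: 7 mm wide, 36 mm long, 8 mm deep, centred on the axis. The head's face lies 3 to 15 mm below this point: the depth differs each time and is not reported, so feel for it.
- fastener (a joint): Turn of the head in rad, anticlockwise from above positive; the slot runs along (box yaw + this). Locked near 0 (play -0.08 to 0.1), open from 1.25, best 1.40, hard end stop at 1.57. Turning takes about 0.1 N m, but the detent lets it pass only while the head is held down as told at red_dot. The blade has some 0.1 rad of play in the slot.
- red_dot (a point): Red dot (locked) on the box's top, 34 mm from the fastener's axis towards the box's +x. The head is on a spring: it starts to go down at 4 N, then 1 N more per mm. Held down 3.5 mm or more (7.5 N) it is free to turn; it bottoms hard at 5.5 mm (9.5 N). Let go at either end of its turn, it springs up and is locked there.
- green_dot (a point): Green dot (open) on the box's top, 34 mm from the fastener's axis, 1.40 rad anticlockwise from the red dot. A white dot at one end of the slot points to red when locked, to green when open.
- key: Coin key, loose, 40 to 85 g, upright in its stand, blade down. Origin: middle of the blade's tip, z up along the key. Blade: 28 mm wide along x, 4 mm thick along y (2 mm in the lowest 3 mm), 34 mm long. Above it, from 34 to 80 mm, an orange block handle, 40 mm along x, 16 mm along y; grip it across the 16 mm. Both ways round are alike.
- stand: Wooden key stand, fixed to the bench: 60 mm along its x, 80 mm along its y, 45 mm tall. Origin: centre of its underside. In the middle of its top is a slot 34 mm along x, 8 mm along y, 40 mm deep; the key's handle rests on the top by its shoulders, so that the blade's tip is 11 mm above the bench.
- bowl: Terracotta bowl, 110 mm across, 55 mm tall; origin under its centre. To be left alone.
- sherd: Flat terracotta sherd, about 75 x 50 x 9 mm; origin under its centre. To be left alone.
- scale_bar: Black and white photo scale bar, 100 x 20 x 5 mm; origin under its centre. To be left alone.
Not all that is in view belongs to the job. What is shaped like the box but pink or purple is not meant.

How it is judged:
On the way, in this order (a step that is already met when the one before it is completed fails the run):
1. the key's blade is in the fastener's slot, still at the locked end (horizontal distance between key and well_mouth below 0.006 m and z of key in the frame of well_mouth below -0.007 m and value of joint fastener below 0.25 rad and contact force between key and box above 1 N), for 0.05 s.
2. the fastener is turned to the open end with the key in it (value of joint fastener above 1.22 rad and horizontal distance between key and well_mouth below 0.008 m and z of key in the frame of well_mouth below -0.007 m), for 0.1 s.
At the end, for the whole second after the job is handed in: The fastener stands at the open end (more than 1.22 rad) and the key stands at rest and released in its stand's slot, fully home (tip within 3 mm of its resting height, upright within 0.08 rad, within 6 mm of the middle) (value of joint fastener above 1.22 rad and horizontal distance between key and stand below 0.006 m and z of key in the frame of stand below 0.014 m and angle between key's own z axis and vertical below 0.08 rad and linear speed of key below 0.02 m/s); the robot touches nothing.
It fails at once if the key loaded the fastener or the box with more than 30 N (all contacts added) (contact force between key and box above 30 N).
It fails at once if the box touched by the fingers or the arm (contact force between any of the fingers, the arm and box above 2 N).
It fails at once if the bowl moved (distance of bowl from where it was at the start of the episode above 0.02 m).
It fails at once if the sherd moved (distance of sherd from where it was at the start of the episode above 0.02 m).
It fails at once if the scale bar moved (distance of scale_bar from where it was at the start of the episode above 0.02 m).
It also fails if it takes over 58 s, if anything falls off the work surface, if the arm or the gripper's body presses on something with over 40 N, if the wrist force passes 120 N, or if a joint passes its speed limit or range.

## Working session

There is one attempt and no reset: what is moved stays moved. The work goes in short steps, each a Python script; the robot and the scene stay as the last script left them, time stands still between calls to the robot, and variables do not carry over. Pictures are saved under pics/ and viewed, at most 10 in all, crops included, and the job is handed in when it is done.

```bash
ls; mkdir -p pics
python3 - <<'E'
from rig import ctrl
import cv2,numpy as np
for c in ["scene","top"]:
    im=ctrl.read_camera(c); cv2.imwrite(f"pics/{c}0.png",im[:,:,::-1])
    m=ctrl.camera_model(c); print(c,{k:np.round(np.array(v),4).tolist() for k,v in m.items()})
    for n in ["box","key","stand"]:
        r=ctrl.masks_of(c,n); print(n,[(round(d["conf"],2),np.round(d["pixel"]).tolist(),int(d["pixels"].sum())) for d in r])
print(ctrl.camera_model("wrist"))
s=ctrl.sense();print(s)
E
```

```text
pics
scene {'mtx': [[592.2326, 0.0, 321.0391], [0.0, 592.2326, 236.9917], [0.0, 0.0, 1.0]], 'R': [[-0.2886, 0.9572, 0.021], [0.6774, 0.2196, -0.702], [-0.6766, -0.1884, -0.7118]], 't': [0.2271, -0.3156, 1.5028]}
box [(0.83, [258.0, 227.0], 5878), (0.59, [277.0, 156.0], 4295)]
key [(0.79, [430.0, 264.0], 415)]
stand [(0.57, [428.0, 284.0], 1666), (0.19, [208.0, 308.0], 908)]
top {'mtx': [[469.1246, 0.0, 314.0972], [0.0, 469.1246, 239.1902], [0.0, 0.0, 1.0]], 'R': [[0.0185, -0.9997, -0.0168], [-0.9976, -0.0173, -0.0666], [0.0663, 0.018, -0.9976]], 't': [-0.0792, 0.5589, 1.0549]}
box [(0.93, [388.0, 343.0], 3805), (0.68, [371.0, 237.0], 3605), (0.58, [466.0, 236.0], 4083)]
key [(0.72, [223.0, 234.0], 200)]
stand [(0.95, [229.0, 238.0], 822)]
{'mtx': array([[372.49670994,   0.        , 322.19380794],
       [  0.        , 372.49670994, 230.37630374],
       [  0.        ,   0.        ,   1.        ]]), 'T_tool_cam': array([[ 2.38524826e-05, -9.58220799e-01, -2.86029544e-01,
         7.27132285e-02],
       [ 9.99999927e-01, -8.61141383e-05,  3.71880602e-04,
         2.24673444e-04],
    
[... 175 characters left out ...]
.4, 'joint_pos': array([-1.32930832e+00,  2.63181235e-01, -4.84208022e-02,  1.25938935e+00,
        4.14029468e-06,  1.41552854e+00]), 'joint_velocities': array([ 0.00133397, -0.0031098 ,  0.0011399 , -0.00051216, -0.000894  ,
       -0.00140572]), 'tau': array([-1.14692681e-03, -6.36868143e+01,  3.84464943e+01,  3.27570255e-03,
       -4.98961094e-05,  1.55160910e-05]), 'ee_pos': array([ 0.20287581, -0.48416863,  0.23119176]), 'tcp_rot': array([-9.75268445e-05,  9.80387546e-01,  1.97079300e-01, -2.13492690e-06]), 'contact_force': array([0.80561221, 1.36964823, 0.42173168]), 'wrist_torque': array([ 0.00646717, -0.02232606,  0.0038258 ]), 'grasp_force': 0.0, 'finger_gap': 0.08535951726643667}
```

View pics/top0.png

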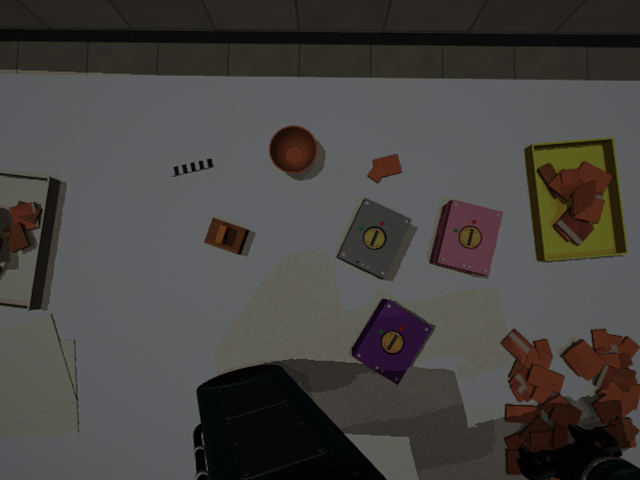

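View pics/scene0.png

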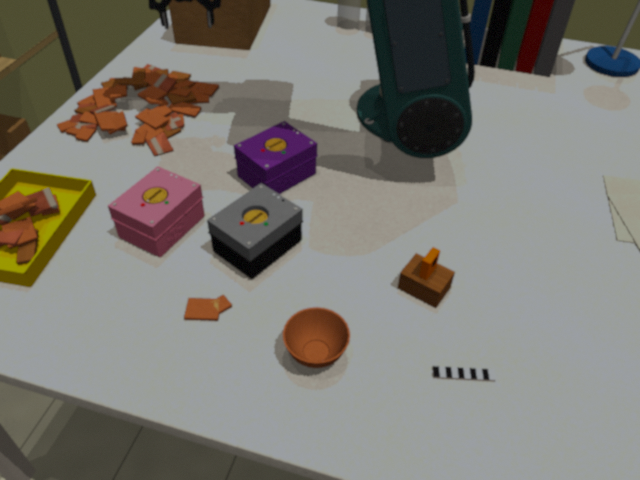

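Candidates for the box: grey top at (374,237), pink at (470,237) and purple at (392,342). The grey-topped black one fits the description. The key and its stand are at about (223,232) and (228,237), the bowl at (293,150), the sherd at (385,167), the scale bar at (192,166). Next I look at each from close by.

```bash
cat > h.py <<'E'
from rig import ctrl
import numpy as np, cv2
from scipy.spatial.transform import Rotation as Rn
def down(a):
    """tool pointing down, tool y along world angle a -> quat wxyz"""
    y=np.array([np.cos(a),np.sin(a),0]); z=np.array([0,0,-1.]); x=np.cross(y,z)
    return np.roll(Rn.from_matrix(np.c_[x,y,z]).as_quat(),1)
def toolR(q): return Rn.from_quat(np.roll(q,-1)).as_matrix()
def ray(cam,s=None):
    m=ctrl.camera_model(cam)
    if cam=="wrist":
        T=m["T_tool_cam"]; R=toolR(s["tcp_rot"])
        return m["mtx"],R@T[:3,:3],R@T[:3,3]+s["ee_pos"]
    return m["mtx"],m["R"].T,-m["R"].T@m["t"]
def px2w(cam,px,z,s=None):
    K,R,c=ray(cam,s); px=np.atleast_2d(px).astype(float)
    d=(R@np.linalg.inv(K)@np.c_[px,np.ones(len(px))].T).T
    return (c+d*((z-c[2])/d[:,2:]))[:,:2]
def w2px(cam,P,s=None):
    K,R,c=ray(cam,s); q=K@(R.T@(np.asarray(P)-c)); return q[:2]/q[2]
E
python3 - <<'E'
from h import *
w=px2w("top",[[374,237],[381,223]],.09); k=px2w("top",[[223,232]],.091)[0]
st=px2w("top",[[228,237]],.045)[0]
print("well/red",w,"key",k,"stand",st,"yaw",np.arctan2(*(w[1]-w[0])[::-1]))
ctrl.read_camera("top"); 
M=ctrl.masks_of("top","stand")[0]["pixels"]|ctrl.masks_of("top","key")[0]["pixels"]
r=cv2.minAreaRect(np.argwhere(M)[:,::-1].astype(np.float32)); print(r)
for n,p,a in [("boxw",w[0],np.arctan2(w[0][1],w[0][0])+1.57),("keyw",k,np.arctan2(k[1],k[0])+1.57)]:
    a0=[x for x in (a,a+np.pi) ]
    best=None
    for x in a0:
        q=down(x); j=ctrl.inverse_kinematics([*p,.23],q)
        print(n,round(x,2),None if j is None else np.round(j,2))
        if j is not None and (best is None or abs(j[5])<abs(best[1][5])): best=(q,j)
    ctrl.move_pose([*p,.23],best[0]); s=ctrl.sense(); im=ctrl.read_camera("wrist")
    cv2.imwrite(f"pics/{n}.png",im[:,:,::-1]); np.save(n+".npy",{"s":s,"im":im},allow_pickle=True)
    print(n,s["t"],s["ee_pos"],[ (c,[(round(d["conf"],2),np.round(d["pixel"],1).tolist(),int(d["pixels"].sum())) for d in ctrl.masks_of("wrist",c)]) for c in (["box","red_dot","fastener"] if n=="boxw" else ["key","stand"])])
E
```

```text
well/red [[ 0.56232193 -0.19791373]
 [ 0.5925148  -0.21251299]] key [0.56740752 0.12477209] stand [0.5599956  0.12303459] yaw -0.4503876878473919
((226.41856384277344, 236.32806396484375), (38.678680419921875, 26.839641571044922), 19.653823852539062)
boxw 1.23 [-0.48  0.39  0.14  1.32  0.   -0.14]
boxw 4.37 [-0.48  0.39  0.14  1.32  0.    3.01]
boxw 2.2333 [ 0.56202135 -0.19858745  0.23000987] [('box', [(0.89, [175.6, 23.4], 9583), (0.78, [106.3, 268.0], 23532), (0.73, [319.9, 203.3], 25071)]), ('red_dot', [(0.98, [101.8, 271.8], 23526), (0.89, [321.4, 203.8], 25108), (0.74, [174.1, 28.0], 9515)]), ('fastener', [(0.84, [316.3, 209.2], 2300), (0.69, [95.9, 294.1], 2187)])]
keyw 1.79 [ 0.08  0.36  0.09  1.3   0.   -0.14]
keyw 4.93 [0.08 0.36 0.09 1.3  0.   3.  ]
keyw 3.6583 [0.56770608 0.12380593 0.22995976] [('key', [(0.81, [328.1, 206.5], 1380), (0.32, [22.3, 113.1], 7022)]), ('stand', [(0.95, [324.7, 187.9], 4814), (0.22, [0.5, 260.8], 57)])]
```

View pics/boxw.png

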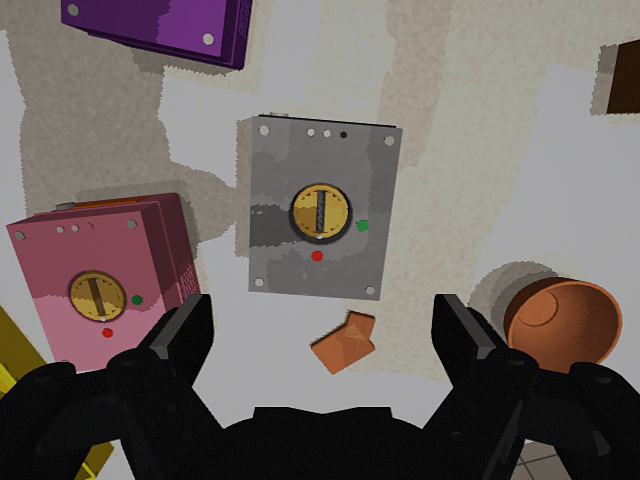

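View pics/keyw.png

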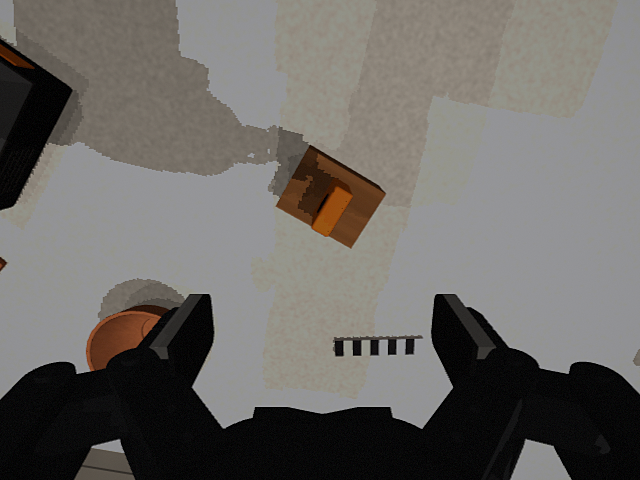

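The grey box is confirmed close up: well centre at about (321,212), red dot (317,256), green dot (362,225), white slot dot facing red. The pink one shows at (97,297) and the purple one at the top edge. The key handle is at (333,208) on its stand at (330,197), long axis running up-right. I now align with each at the same relative height, so the calibration offset cancels.

```bash
cat >> h.py <<'E'
def blob(m,near,rad):
    n,l,st,c=cv2.connectedComponentsWithStats(m.astype(np.uint8))
    b=[i for i in range(1,n) if np.hypot(*(c[i]-near))<rad and st[i,4]>8]
    i=max(b,key=lambda i:st[i,4]); return c[i],l==i,st[i,4]
def orange(im):
    h=cv2.cvtColor(im,cv2.COLOR_RGB2HSV).astype(int); return (h[...,0]>=8)&(h[...,0]<=20)&(h[...,1]>215)&(h[...,2]>60)
def dots(im,near,rad):
    f=im.astype(int); r,g,b=f[...,0],f[...,1],f[...,2]
    return blob((r>110)&(g<70)&(b<70),near,rad)[0], blob((g>80)&(r<0.6*g)&(b<0.75*g),near,rad)[0]
E
python3 - <<'E'
from h import *
d=np.load("boxw.npy",allow_pickle=True).item(); s,im=d["s"],d["im"]
r,g=dots(im,(321,212),70); print("dots px",r,g)
P=px2w("wrist",[r,g,[321,212]],.09,s); r,g,w=P
u=g-r; L=np.hypot(*u); print("chord",L,"expect",2*.034*np.sin(.7))
u/=L; c=(r+g)/2+np.array([-u[1],u[0]])*.034*np.cos(.7)   # left of red->green (ccw)
yaw=np.arctan2(*(r-c)[::-1]); print("well",c,"from px",w,"yaw",yaw)
d=np.load("keyw.npy",allow_pickle=True).item(); s,im=d["s"],d["im"]
print("key hsv",cv2.cvtColor(im,cv2.COLOR_RGB2HSV)[[200,208,215,235],[338,333,330,350]].tolist())
q=px2w("wrist",[[322,225],[343,190]],.091,s); v=q[1]-q[0]; k=q.mean(0); ky=np.arctan2(*v[::-1]); print("key",k,"len",np.hypot(*v),"yaw",ky)
for n,p,yw in (("key2",k,ky),("box2",c,yaw)):
    best=None
    for a in (yw+np.pi/2,yw-np.pi/2):
        j=ctrl.inverse_kinematics([*p,.13],down(a))
        if j is not None and (best is None or abs(j[5]+(0.7 if n=="box2" else 0))<abs(best[1][5]+(0.7 if n=="box2" else 0))): best=(a,j)
    a=best[0]; print(n,"a",a,"j",np.round(best[1],2))
    ctrl.move_pose([*p,.16],down(a)); ctrl.movel([*p,.13]); s=ctrl.sense(); im=ctrl.read_camera("wrist")
    print(s["t"],s["ee_pos"]); cv2.imwrite(f"pics/{n}.png",im[:,:,::-1]); np.save(n+".npy",{"s":s,"im":im,"a":a},allow_pickle=True)
    ctrl.movel([*p,.18])
a=np.hstack([cv2.imread("pics/key2.png")[0:320,160:480],cv2.imread("pics/box2.png")[0:320,160:480]]); cv2.imwrite("pics/pair.png",a)
E
```

```text
dots px [316.73404255 255.73404255] [361.97938144 225.28865979]
chord 0.04410910575928236 expect 0.043806802732162996
well [ 0.56064004 -0.20019488] from px [ 0.55853041 -0.19872812] yaw -0.4237457307527099
key hsv [[13, 223, 150], [13, 229, 149], [14, 226, 150], [13, 176, 103]]
key [0.55936156 0.12968347] len 0.032182436762406924 yaw 2.8320740846050607
key2 a 1.2612777578101642 j [ 0.09  0.39 -0.13  1.04  0.    0.4 ]
4.7333 [0.55961895 0.12955082 0.1307153 ]
box2 a 1.1470505960421866 j [-0.48  0.43 -0.07  1.07  0.   -0.06]
6.8667 [ 0.56055835 -0.19912671  0.13002622]
```

View pics/pair.png

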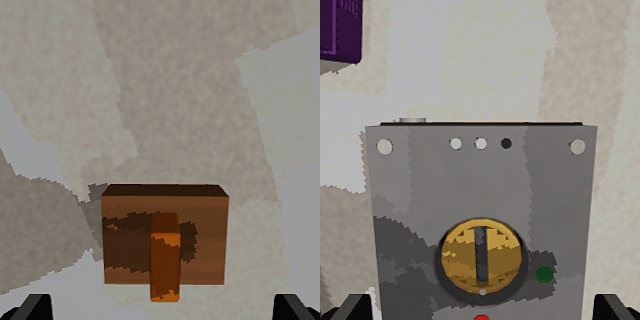

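The key's top face spans roughly (310,233) to (341,300) in the full picture and is well aligned. On the box, the slot runs vertically at about column 321, the well centre is near (321,257), and red and green both show.

Run:
```python
from h import *
d=np.load("box2.npy",allow_pickle=True).item(); s,im=d["s"],d["im"]
r,g=dots(im,(321,260),90); print("dots px",r,g)
P=px2w("wrist",[r,g],.09,s); r,g=P; u=g-r; L=np.hypot(*u); u/=L
c=(r+g)/2+np.array([-u[1],u[0]])*.034*np.cos(.7); yaw=np.arctan2(*(r-c)[::-1])
def tool(s,p): return toolR(s["tcp_rot"]).T@(np.r_[p,s["ee_pos"][2]]-s["ee_pos"])
print("chord",L,"well",c,"yaw",yaw,"tool",tool(s,c)); cw=c
# brass disc
h=cv2.cvtColor(im,cv2.COLOR_RGB2HSV).astype(int); br=(h[...,0]>15)&(h[...,0]<30)&(h[...,1]>120)
ce,m,n=blob(br,(321,257),25); hull=cv2.convexHull(np.argwhere(m)[:,::-1].astype(np.float32)); e=cv2.fitEllipse(hull); print("disc ellipse",e)
for z in (.087,.081,.075): print(z,px2w("wrist",[e[0]],z,s), 2*np.array(e[1])/2/372*(s["ee_pos"][2]-z+.143)/.958)
print("box corners/ well width cols")
d=np.load("key2.npy",allow_pickle=True).item(); s,im=d["s"],d["im"]
h=cv2.cvtColor(im,cv2.COLOR_RGB2HSV).astype(int)
print("col325 V",h[205:310:4,325,2].tolist()); print("row270 HSV",h[270,304:346:2].tolist())
o=orange(im); ce,m,n=blob(o,(325,260),30); ys,xs=np.nonzero(m); print(ce,n,xs.min(),xs.max(),ys.min(),ys.max())
```

```text
Traceback (most recent call last):
  File "h.py", line 29, in dots
    return blob((r>110)&(g<70)&(b<70),near,rad)[0], blob((g>80)&(r<0.6*g)&(b<0.75*g),near,rad)[0]
                                                    ~~~~^^^^^^^^^^^^^^^^^^^^^^^^^^^^^^^^^^^^^^
  File "h.py", line 24, in blob
    i=max(b,key=lambda i:st[i,4]); return c[i],l==i,st[i,4]
ValueError: max() iterable argument is empty
```

```bash
sed -i 's/(g>80)&(r<0.6\*g)/(g>45)\&(r<0.6*g)/' h.py
python3 - <<'E'
from h import *
d=np.load("box2.npy",allow_pickle=True).item(); s,im=d["s"],d["im"]
r,g=dots(im,(321,260),90); print("dots px",r,g)
P=px2w("wrist",[r,g],.09,s); r,g=P; u=g-r; L=np.hypot(*u); u/=L
c=(r+g)/2+np.array([-u[1],u[0]])*.034*np.cos(.7); yaw=np.arctan2(*(r-c)[::-1])
def tool(s,p): return toolR(s["tcp_rot"]).T@(np.r_[p,s["ee_pos"][2]]-s["ee_pos"])
print("chord",L,"well",c,"yaw",yaw,"tool",tool(s,c)); cw=c
h=cv2.cvtColor(im,cv2.COLOR_RGB2HSV).astype(int); br=(h[...,0]>15)&(h[...,0]<30)&(h[...,1]>120)
ce,m,n=blob(br,(321,257),40); hull=cv2.convexHull(np.argwhere(br&(np.hypot(*(np.indices(br.shape)[::-1]-np.array([321,257])[:,None,None]))<60))[:,::-1].astype(np.float32)); e=cv2.fitEllipse(hull); print("disc ellipse",e)
for z in (.087,.081,.075): print(z,px2w("wrist",[e[0]],z,s), np.array(e[1])/372*(s["ee_pos"][2]-z+.143)/.958)
d=np.load("key2.npy",allow_pickle=True).item(); s,im=d["s"],d["im"]
h=cv2.cvtColor(im,cv2.COLOR_RGB2HSV).astype(int)
print("col325 V",h[205:310:4,325,2].tolist()); print("row270 HSV",h[270,304:346:2].tolist())
o=orange(im); ce,m,n=blob(o,(325,260),30); ys,xs=np.nonzero(m); print(ce,n,xs.min(),xs.max(),ys.min(),ys.max())
E
```

```text
dots px [321.10880829 322.03626943] [384.34722222 274.4212963 ]
chord 0.04417428988855059 well [ 0.5610355  -0.20027111] yaw -0.4235844535940013 tool [-9.04379320e-04 -8.48187179e-04 -1.10428097e-06]
disc ellipse ((320.96429443359375, 255.0527801513672), (75.99140930175781, 81.58102416992188), 89.88440704345703)
0.087 [[ 0.55706994 -0.19859126]] [0.03966708 0.04258482]
0.081 [[ 0.55909724 -0.19952453]] [0.04094648 0.04395833]
0.075 [[ 0.56112454 -0.20045781]] [0.04222588 0.04533184]
col325 V [99, 94, 69, 70, 75, 74, 74, 125, 157, 164, 90, 90, 90, 91, 89, 90, 91, 90, 90, 90, 92, 89, 83, 155, 147, 156, 154]
row270 HSV [[13, 173, 59], [14, 184, 54], [13, 188, 61], [11, 255, 60], [12, 237, 87], [12, 232, 90], [12, 230, 91], [13, 246, 90], [12, 238, 91], [12, 246, 89], [12, 238, 89], [12, 246, 89], [12, 246, 90], [12, 246, 90], [12, 244, 90], [13, 252, 89], [12, 235, 89], [11, 240, 84], [13, 171, 64], [13, 180, 105], [13, 174, 104]]
[324.62158956 256.79478055] 2529 310 340 213 300
```

Run:
```python
from h import *
d=np.load("key2.npy",allow_pickle=True).item(); s,im=d["s"],d["im"]; o=orange(im)
h=cv2.cvtColor(im,cv2.COLOR_RGB2HSV).astype(int)
for r in range(236,300,12):
    x=np.nonzero(o[r,290:360])[0]+290; print(r,x.min(),x.max())
for c in (314,325,336):
    v=h[220:245,c,2]; x=np.nonzero(o[200:320,c])[0]+200; print(c,x.min(),x.max(),v.tolist())
```

```text
236 310 340
248 310 339
260 310 339
272 311 339
284 310 338
296 311 338
314 213 300 [70, 70, 70, 72, 71, 73, 72, 71, 70, 72, 73, 72, 89, 127, 144, 146, 107, 113, 83, 87, 90, 91, 92, 91, 92]
325 213 300 [71, 75, 73, 75, 73, 74, 73, 70, 71, 74, 70, 68, 75, 125, 143, 146, 153, 157, 156, 158, 162, 164, 164, 113, 87]
336 214 300 [79, 78, 78, 77, 78, 75, 75, 76, 75, 76, 77, 73, 83, 122, 145, 148, 155, 157, 156, 155, 156, 155, 155, 158, 156]
```

Run:
```python
from h import *
d=np.load("key2.npy",allow_pickle=True).item(); s=d["s"]
C=px2w("wrist",[[310,232.7],[340.5,232.7],[339.2,300.5],[310.6,300.5]],.091,s)
k=C.mean(0); v=(C[0]+C[1]-C[2]-C[3])/2; w=C[1]-C[0]
ky=np.arctan2(*v[::-1]); a=d["a"]; ta=ky-np.pi/2
ta=a+((ta-a+np.pi/2)%np.pi-np.pi/2)
print("key",k,"len",np.hypot(*v),"wid",np.hypot(*w),np.hypot(*(C[2]-C[3])),"yaw",ky,"a",a,"new a",ta)
if abs(ta-a)>.06: raise SystemExit
ctrl.move_pose([*k,.16],down(ta)); ctrl.movel([*k,.054],max_speed=.1)
s=ctrl.sense(); print(s["ee_pos"],s["contact_force"])
ctrl.gripper_close(25); s=ctrl.sense(); print("closed",s["finger_gap"],s["grasp_force"],s["contact_force"],s["wrist_torque"])
ctrl.gripper_close(70); s=ctrl.sense(); print("grip",s["t"],s["ee_pos"],s["finger_gap"],s["grasp_force"],s["contact_force"],s["wrist_torque"])
g=s["ee_pos"].copy()
ctrl.movel([*k,.15],max_speed=.12); s=ctrl.sense(); print("up",s["t"],s["ee_pos"],s["finger_gap"],s["contact_force"],s["wrist_torque"])
im=ctrl.read_camera("wrist"); cv2.imwrite("pics/held.png",im[:,:,::-1])
np.save("held.npy",{"s":s,"im":im,"k":k,"a":ta,"g":g},allow_pickle=True)
```

```text
key [0.56233154 0.12997997] len 0.038541704851736136 wid 0.01567078428441246 0.01554424635578536 yaw 2.830619618786463 a 1.2612777578101642 new a 1.2598232919915664
[0.56269545 0.12999112 0.05456724] [ 0.49503336 -0.11671315  0.4549025 ]
closed 0.016011336542638668 28.78354847431183 [-0.52870711 -0.93422805  2.24153038] [-0.04153109  0.11830085 -0.0235356 ]
grip 10.7083 [0.56240007 0.12999673 0.05418311] 0.015088358664465656 68.13662767410278 [-0.85735695  0.3102205   5.80788008] [-0.05978352  0.27552986 -0.04002038]
up 11.6583 [0.56195408 0.12993944 0.14926019] 0.015236136092920353 [-0.20577771  0.41359546 -0.39803241] [ 0.01851904 -0.03181019 -0.05194156]
```

View pics/held.png

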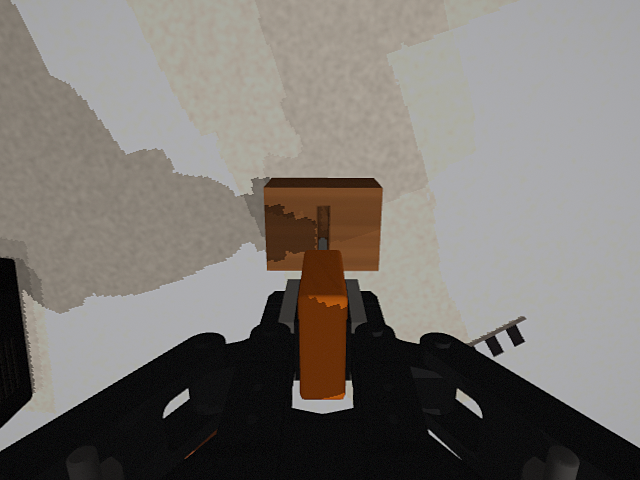

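The key is held straight. The blade tip shows at (322,240), in line with the stand slot at columns 317–329. Next I hover over the well and take one look.

```bash
cat >> h.py <<'E'
W=np.array([0.5610,-0.2003]); YAW=-0.4236; A0=YAW+np.pi/2; OFF=0.0432
E
python3 - <<'E'
from h import *
ctrl.move_pose([*W,.165],down(A0)); ctrl.movel([*W,.09+OFF+.006],max_speed=.1); ctrl.dwell(.2)
s=ctrl.sense(); print(s["t"],s["ee_pos"],s["contact_force"],s["wrist_torque"],s["finger_gap"])
im=ctrl.read_camera("wrist"); cv2.imwrite("pics/hov.png",cv2.resize(im[150:350,220:420,::-1],None,fx=3,fy=3,interpolation=cv2.INTER_CUBIC))
E
```

```text
13.5667 [ 0.56134008 -0.20028464  0.13979218] [ 0.29416354 -0.43003425  0.5620849 ] [ 0.02353437  0.03603173 -0.00831666] 0.015147815188863573
```

View pics/hov.png

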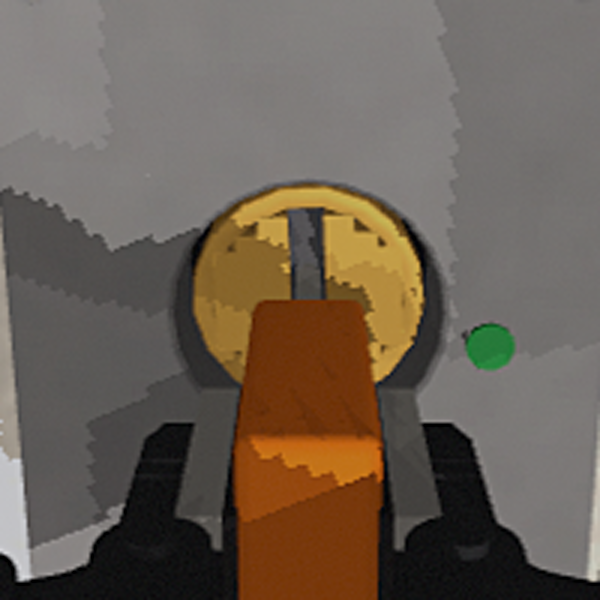

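The slot (column ~322.7) and the key (~322.5) line up, and the blade lies over the dark slot, so I descend in small steps under force watch.

Run:
```python
from h import *
def F(n=3):
    v=[]
    for _ in range(n): ctrl.dwell(.02); v.append(ctrl.sense()["contact_force"])
    return np.mean(v,0)
b=F(5); q=down(A0); dep=.001
ctrl.movel([*W,.09+OFF-dep],max_speed=.05); log=[]
while dep<.0265:
    f=F(); log.append((round(dep*1e3,2),*np.round(f-b,1))); fz=f[2]-b[2]
    if fz>3 or np.hypot(*(f-b)[:2])>5: break
    dep+=.001; ctrl.movel([*W,.09+OFF-dep],max_speed=.03)
print(log)
s=ctrl.sense(); print(s["t"],s["ee_pos"],s["contact_force"],s["wrist_torque"],"tip depth",.09+OFF-s["ee_pos"][2])
np.save("st.npy",np.r_[dep,b])
```

```text
[(1.0, np.float64(0.0), np.float64(0.1), np.float64(0.4)), (2.0, np.float64(0.1), np.float64(0.7), np.float64(-0.3)), (3.0, np.float64(0.3), np.float64(0.1), np.float64(-0.6)), (4.0, np.float64(0.0), np.float64(0.1), np.float64(0.0)), (5.0, np.float64(0.1), np.float64(-0.4), np.float64(-0.1)), (6.0, np.float64(0.0), np.float64(-0.2), np.float64(-0.2)), (7.0, np.float64(-0.1), np.float64(0.3), np.float64(-0.1)), (8.0, np.float64(0.2), np.float64(0.6), np.float64(0.1)), (9.0, np.float64(0.2), np.float64(0.4), np.float64(-0.6)), (10.0, np.float64(0.2), np.float64(0.2), np.float64(-0.2)), (11.0, np.float64(-0.0), np.float64(-0.3), np.float64(-0.3)), (12.0, np.float64(-0.3), np.float64(-0.0), np.float64(-0.5)), (13.0, np.float64(-0.1), np.float64(0.2), np.float64(-0.8)), (14.0, np.float64(0.0), np.float64(-0.3), np.float64(-0.1)), (15.0, np.float64(0.1), np.float64(-0.1), np.float64(-0.2)), (16.0, np.float64(0.2), np.float64(-0.1), np.float64(-0.4)), (17.0, np.float64(-0.2), np.float64(0.2), np.float64(0.2)), (18.0, np.float64(-0.1), np.float64(0.4), np.float64(3.2))]
19.1417 [ 0.56111225 -0.20034102  0.11538542] [0.08003187 0.77002856 2.93073417] [0.0240326  0.04379166 0.03200612] tip depth 0.017814580309122835
```

Contact comes at 18 mm, deeper than any possible face, so the blade is in the slot. Now I press to ~8.5 N and turn with force control.

```bash
cat > turn.py <<'E'
from h import *
st=np.load("st.npy"); dep,b=st[0],st[1:4]
def F(n=4):
    v=[]
    for _ in range(n): ctrl.dwell(.02); s=ctrl.sense(); v.append(np.r_[s["contact_force"],s["wrist_torque"]])
    return np.mean(v,0)
log=[]
while dep<.0245:
    f=F(6); fz=f[2]-b[2]; log.append((round(dep*1e3,2),round(fz,1)))
    if fz>8.2: break
    dep+=.0005; ctrl.movel([*W,.09+OFF-dep],max_speed=.03)
print(log); f0=F(); print(ctrl.sense()["t"],f0)
np.save("st.npy",np.r_[dep,b])
th=0; log=[]; target=1.44
if 7.9<f0[2]-b[2]<12:
    while th<target-1e-6:
        th=min(th+.12,target)
        ctrl.movel([*W,.09+OFF-dep],down(A0+th)); f=F(3); d=f-np.r_[b,f0[3:]]
        log.append((round(th,2),*np.round(d[:3],1),round(d[5],3),round(dep*1e3,2)))
        if abs(d[5])>.5 or np.linalg.norm(d[:3])>17: print("STOP"); break
        if d[2]<7.8: dep+=.0003
        elif d[2]>9.2: dep-=.0003
    s=ctrl.sense(); print(*log,sep="\n"); print(s["t"],s["ee_pos"],th); np.save("th.npy",[th,dep])
E
python3 turn.py
```

```text
[(np.float64(18.0), np.float64(3.2)), (np.float64(18.5), np.float64(3.8)), (np.float64(19.0), np.float64(4.3)), (np.float64(19.5), np.float64(4.8)), (np.float64(20.0), np.float64(5.5)), (np.float64(20.5), np.float64(5.7)), (np.float64(21.0), np.float64(6.4)), (np.float64(21.5), np.float64(6.9)), (np.float64(22.0), np.float64(6.9)), (np.float64(22.5), np.float64(7.8)), (np.float64(23.0), np.float64(8.0)), (np.float64(23.5), np.float64(8.5))]
23.1583 [ 0.49557755  0.16227508  7.36477959  0.03088439  0.02566147 -0.01973597]
```

```bash
sed -i 's/fz>8.2/fz>8.1/; s/if 7.9<f0/if 7.2<f0/; s/f=F(3); d/f=F(6); d/; s/if d\[2\]<7.8: dep+=.0003/if d[2]<7.8 and dep<.0239: dep+=.0003/' turn.py; python3 turn.py
```

```text
[(np.float64(23.5), np.float64(8.3))]
23.325 [-2.95114649e-01 -1.40854937e-01  7.91187499e+00  3.24513297e-02
  8.96840465e-03  4.58558950e-03]
(0.12, np.float64(0.2), np.float64(0.1), np.float64(8.2), np.float64(0.017), np.float64(23.5))
(0.24, np.float64(0.4), np.float64(1.3), np.float64(8.4), np.float64(0.009), np.float64(23.5))
(0.36, np.float64(0.0), np.float64(1.2), np.float64(8.8), np.float64(0.016), np.float64(23.5))
(0.48, np.float64(0.5), np.float64(2.1), np.float64(8.4), np.float64(0.029), np.float64(23.5))
(0.6, np.float64(0.7), np.float64(2.3), np.float64(8.6), np.float64(-0.02), np.float64(23.5))
(0.72, np.float64(0.8), np.float64(2.8), np.float64(8.6), np.float64(0.008), np.float64(23.5))
(0.84, np.float64(0.5), np.float64(3.6), np.float64(8.8), np.float64(0.011), np.float64(23.5))
(0.96, np.float64(0.9), np.float64(3.7), np.float64(8.9), np.float64(-0.02), np.float64(23.5))
(1.08, np.float64(0.3), np.float64(3.8), np.float64(8.9), np.float64(-0.01), np.float64(23.5))
(1.2, np.float64(0.4), np.float64(4.2), np.float64(8.9), np.float64(0.008), np.float64(23.5))
(1.32, np.float64(0.2), np.float64(4.0), np.float64(9.4), np.float64(0.004), np.float64(23.5))
(1.44, np.float64(-0.2), np.float64(4.1), np.float64(8.6), np.float64(-0.004), np.float64(23.2))
27.725 [ 0.56089915 -0.19964119  0.11009528] 1.44
```

Run:
```python
from h import *
s=ctrl.sense(); print(s["contact_force"],s["wrist_torque"],s["ee_pos"],s["finger_gap"])
im=ctrl.read_camera("wrist"); cv2.imwrite("pics/turned.png",cv2.resize(im[130:350,210:430,::-1],None,fx=2.7,fy=2.7,interpolation=cv2.INTER_CUBIC))
```

```text
[-0.24250427  4.15732326  7.95601481] [ 1.00285657  0.0287312  -0.01656747] [ 0.56089915 -0.19964119  0.11009528] 0.015250779161562459
```

View pics/turned.png

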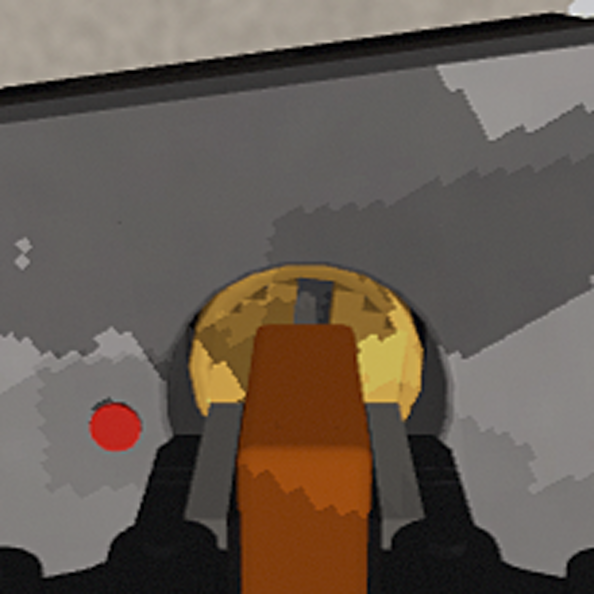

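The head has turned with the key: the slot follows the blade, and red is now at the left (crop (115,427)). I add a little turn against the play, ease off, and withdraw.

Run:
```python
from h import *
th,dep=np.load("th.npy"); b=np.load("st.npy")[1:4]; p=W+[0,.0006]
def rep(n): s=ctrl.sense(); print(n,round(s["t"],2),np.round(s["contact_force"],1),np.round(s["wrist_torque"],2),np.round(s["ee_pos"],4))
for th in (1.48,1.52):
    ctrl.movel([*p,.09+OFF-dep],down(A0+th)); ctrl.dwell(.1); rep(th)
ctrl.dwell(.1)
ctrl.movel([*p,.09+OFF-.0172],max_speed=.03); ctrl.dwell(.1); rep("up")
ctrl.movel([*p,.09+OFF-.0172],down(A0+th-.05)); rep("back")
ctrl.movel([*p,.09+OFF-.005],max_speed=.05); rep("out")
ctrl.movel([*p,.175],max_speed=.12); rep("high")
im=ctrl.read_camera("wrist"); cv2.imwrite("pics/open.png",im[:,:,::-1]); np.save("open.npy",{"s":ctrl.sense(),"im":im},allow_pickle=True)
```

```text
1.48 28.12 [0.1 2.4 6.6] [ 0.5   0.13 -0.04] [ 0.5609 -0.1994  0.1101]
1.52 28.48 [-0.7  2.7  8. ] [0.48 0.1  0.02] [ 0.5609 -0.1994  0.1101]
up 29.02 [-1.2  1.6 -0.3] [0.17 0.21 0.01] [ 0.5607 -0.1996  0.1155]
back 29.27 [-0.9  0.  -1.7] [ 0.05 -0.04  0.  ] [ 0.5609 -0.1997  0.1158]
out 29.67 [ 0.5 -1.   0.2] [-0.03  0.    0.01] [ 0.5613 -0.1998  0.1287]
high 30.21 [ 0.1 -0.1 -0.7] [0.01 0.03 0.01] [ 0.5609 -0.1996  0.1745]
```

View pics/open.png

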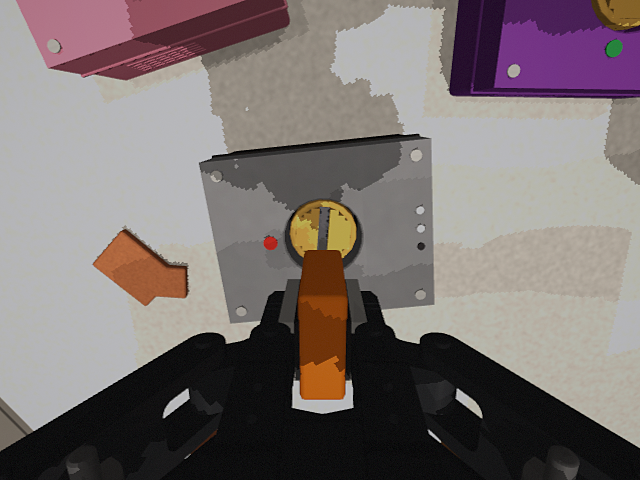

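The slot now stands near vertical in the view (about (324,207) to (322,247)) with the tool at 1.47 rad, so the head is at roughly 1.4 rad. I check that by number and take the key back.

Run:
```python
from h import *
d=np.load("open.npy",allow_pickle=True).item(); s,im=d["s"],d["im"]
h=cv2.cvtColor(im,cv2.COLOR_RGB2HSV).astype(int); P=[]
for r in range(212,244,3):
    x=np.nonzero(h[r,310:338,1]<90)[0]+310; P.append((x.mean(),r))
print(np.round(P,1).tolist())
w=px2w("wrist",P,.08,s); v=np.polyfit(w[:,1],w[:,0],1)[0]; ang=np.arctan2(1,v)  # x=v*y
print("joint est",(ang-YAW)%np.pi)
k=np.load("held.npy",allow_pickle=True).item(); g=k["g"]; q=down(k["a"])
def rep(n): s=ctrl.sense(); print(n,round(s["t"],2),np.round(s["contact_force"],1),np.round(s["wrist_torque"],2),np.round(s["ee_pos"],4)); return s
ctrl.move_pose([g[0],g[1],.15],q); ctrl.movel([g[0],g[1],.098],max_speed=.1); ctrl.dwell(.1); b=rep("above")["contact_force"]
z=.098
while z>.0545:
    z=max(z-(.004 if z>.062 else .0015),.0545); ctrl.movel([g[0],g[1],z],max_speed=.05); ctrl.dwell(.04); f=ctrl.sense()["contact_force"]-b
    if np.linalg.norm(f)>6: print("contact",z,f); break
rep("down")
```

```text
[[324.0, 212.0], [323.5, 215.0], [323.5, 218.0], [323.0, 221.0], [323.5, 224.0], [323.0, 227.0], [323.0, 230.0], [322.5, 233.0], [322.0, 236.0], [322.0, 239.0], [322.0, 242.0]]
joint est 1.4068424818827705
above 32.71 [-0.2 -0.5 -0.9] [ 0.02 -0.01 -0.01] [0.5629 0.13   0.0988]
down 36.79 [-0.1 -0.  -0.4] [-0.01  0.01  0.04] [0.5623 0.13   0.0544]
```

The head is at 1.41 rad (open) and the key went down into the stand without contact. I lower until the shoulders touch, release, and check.

Run:
```python
from h import *
g=np.load("held.npy",allow_pickle=True).item()["g"]; z=.0545
while z>.0515:
    z-=.0005; ctrl.movel([g[0],g[1],z],max_speed=.03); ctrl.dwell(.05); f=ctrl.sense()["contact_force"]
    if f[2]>2.5: break
print("z",z,f)
ctrl.ungrasp(); ctrl.dwell(.2); ctrl.movel([g[0],g[1],.16],max_speed=.12); ctrl.dwell(.2)
s=ctrl.sense(); print(s["t"],s["ee_pos"],s["contact_force"],s["finger_gap"])
im=ctrl.read_camera("wrist"); cv2.imwrite("pics/end.png",im[:,:,::-1])
```

```text
z 0.054 [-0.71527248 -0.04505759  2.93488864]
39.2083 [0.56215226 0.12996727 0.15948473] [-0.26722942 -1.32181966  0.72026764] 0.085564015875532
```

View pics/end.png

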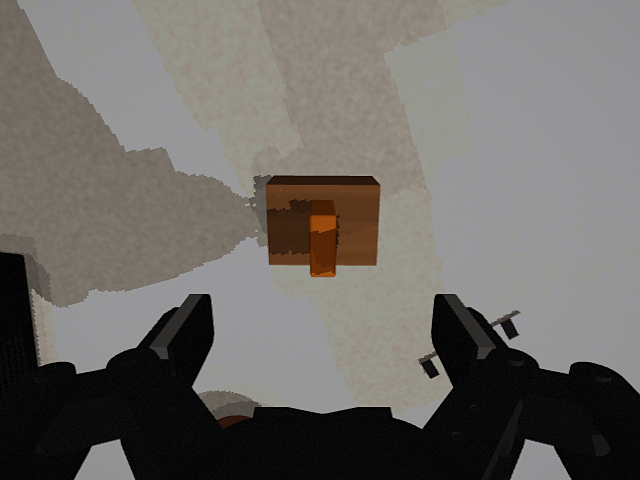

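The key stands upright in the middle of its stand, top face around (322,245), with the fingers open and clear above it.

```bash
python3 -c "
from rig import ctrl
print(ctrl.close_job())"
```

```text
the job is handed in; nothing more can be done
None
```

The battery box is unlocked: the fastener measured 1.41 rad, at the green end. The key is back home in its stand, released and upright, and the job was handed in at about 39 s; no verdict was returned.

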